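# Load a rubber specimen four clicks and hold

## Task

On the rubber indentation tester, bring the specimen up under the indenter by turning the crank exactly one full turn clockwise (seen from above) from where it stands, leaving its knob where it began. Then push the load lever round by its knob, clockwise, through four clicks and no further, and finish while still holding it by the knob in the fourth notch: it springs back if let go. Leave the other things on the bench where they are.

Things in the scene. Friction and masses are not known exactly. Their poses are not given: they have to be found in the camera images.
- tester: Fixed tester, 200 x 390 x 22 mm grey base plate, white housings. Origin: underside centre; x points away from the robot (within 0.3 rad), y left. In the middle an arm (top 145 mm high, 46 mm wide) holds the indenter over a stage with a black rubber specimen (x = -20 mm). Right: crank gearbox, 85 x 85 mm, top 84 mm high. Left: load unit, 85 x 85 mm, top 92 mm high.
- crank_axis (a point): Point on the upright axis of the crank, at the mid-height of its knob (127 mm above the bench), at x = -5, y = -135 mm in the tester's frame.
- crank_pin (a point): Centre of the crank's knob, 50 mm from the crank axis: an upright plain aluminium cylinder 20 mm in diameter, 44 mm tall (105 to 149 mm above the bench), that spins freely on its pin, so it can be held in a gripper of constant heading while it goes round. Flat steel crank arm below it, 93 to 101 mm above the bench.
- crank (a joint): Crank angle, rad, grows clockwise seen from above. At 0 the knob lies from the axis towards the tester's -x. Starts between -1.2 and 1.2; stops at -2.0 and 9.5. Stiff: about 1.2 N at the knob, and stays where left. One turn raises the stage 12 mm.
- lever_axis (a point): Point on the upright axis of the load lever, at the mid-height of its knob (135 mm above the bench), at x = 40, y = 115 mm in the tester's frame. The lever's spring pushes back with about 2.9 N at the knob at rest, 0.3 N more per click. On top, the push needed sinks by up to 1.9 N on the way into each notch, then jumps by up to 3.7 N as it starts to climb out.
- lever_knob: Knob at the end of the load lever, 105 mm from the lever axis: an upright plain aluminium cylinder 18 mm in diameter, 44 mm tall (113 to 157 mm above the bench), that spins freely on its pin (so its own heading means nothing). Origin: its centre. Flat steel lever below it, 101 to 109 mm above the bench.
- load_lever (a joint): Load lever angle, rad, grows clockwise seen from above. It rests at 0 on its stop, the knob lying from its axis towards the tester's -x, and moves off towards +y. Notches every 12 degrees (0.2094 rad, 22 mm at the knob): first click at 0.2094, fourth at 0.838; end stop at 1.36. Let go, it springs back to 0.
- puck_a: Spare rubber specimen, grey disc 44 mm in diameter, 12 mm thick, in front of the tester. Origin: underside centre. Leave alone.
- puck_b: Another spare rubber specimen, same size, in front of the tester. Origin: underside centre. Leave alone.
- driver: Screwdriver lying beyond the tester. Leave alone.
- weight: Brass weight 44 mm in diameter, 55 mm tall, beyond the tester. Origin: underside centre. Leave alone.
- beaker: White cup 70 mm across, 85 mm tall, on the left of the bench. Origin: underside centre. Leave alone.
- jar: Jar 60 mm across, 80 mm tall, on the right of the bench. Origin: underside centre. Leave alone.

How it is judged:
On the way, in this order (a step that is already met when the one before it is completed fails the run):
1. the crank has been turned one full turn clockwise and its knob is back where it began (value of joint crank between 4.6 and 8 rad and distance of crank_pin from where it was at the start of the episode below 0.022 m), for 0.2 s.
2. the load lever is in the second notch or beyond (value of joint load_lever above 0.335103 rad), for 0.05 s.
3. the load lever is held by its knob in the fourth notch (value of joint load_lever between 0.753982 and 0.921534 rad and contact force between the fingers and lever_knob above 1 N), for 0.3 s.
At the end, for the whole second after the job is handed in: The fingers hold the load lever by its knob (more than 1 N), the lever stands still in the fourth notch (within 0.4 of a click, 4.8 degrees), the crank is one full turn clockwise of where it began, its knob within 22 mm of its starting place (all of step 1 and all of step 3 and velocity of joint load_lever between -0.1 and 0.1 rad/s); the arm keeps its last pose, push and grip.
It fails at once if the load lever went well past the fourth click (more than 4.6 clicks) (value of joint load_lever above 0.963422 rad).
It fails at once if the load lever was advanced (more than one and a half clicks) before the crank had been turned (value of joint load_lever above 0.314159 rad and value of joint crank below 4.6 rad).
It fails at once if a thing lying on the bench was shifted by more than 30 mm (distance of any of puck_a, puck_b, driver, weight, beaker, jar from where it was at the start of the episode above 0.03 m).
It also fails if it takes over 67 s, if anything falls off the work surface, if the arm or the gripper's body presses on something with over 40 N, if the wrist force passes 120 N, or if a joint passes its speed limit or range.

## Robot

A 6-joint arm with a two-finger parallel gripper is mounted at the origin on the work surface. World frame = base frame: x ahead of the robot, y to its left, z up, the work surface at z = 0. Lengths are in m, angles in rad, forces in N, time in s.
With the tool pointing down it reaches from about 0.25 to 0.8 m from the base axis. Payload 8.5 kg.
Tool frame: the origin (TCP) lies between the finger pads; the fingertips stand 19 mm ahead of it and the grasp point (between the pads) is the TCP; z points along the fingers, y is the line along which they close (so a half turn about z gives the same grasp; the last joint's range is limited). The gripper opens to 85 mm and grips with 20 to 120 N. Pads are 22 mm wide; open, the fingers measure 114 mm over their backs; the gripper's body (76 mm by 85 mm) begins 54 mm behind the grasp point. The pads swing forward as they close: fully open they stand 13 mm farther back than shut.
Start: joints at [-1.186, 0.238, -0.013, 1.319, 0, 1.571], TCP at [0.197, -0.487, 0.25] pointing down, gripper open.
Joint ranges: [-2.66, 2.66], [-1.03, 1.9], [-1.14, 1.46], [-1.82, 2.27], [-1.45, 1.34], [-3.14, 3.14]. Speed limits (rad/s): [2.22, 2.22, 2.79, 3.14, 3.14, 3.14].

## Interface

Orientations are given as a unit quaternion [w, x, y, z].
In Python, from plant import env gives the robot as it stands.
- The arm moves only by the shell command python3 -m pendant 'ROWS' [OPENING]. ROWS is JSON, one flat list of numbers, 4 for each row, row after row: the shift along the tool's x, y, z in m, then the turn about the tool's z in rad. A call has 1 to 12 rows; each row is the pose to reach, as a shift and turn from the pose commanded when the call began, along the tool's axes at that moment; what a row does not reach only later rows make up. A row lasts 1/8 s, in which the tool goes at most 62.5 mm and 10.7 degrees, less where a joint would pass 70% of its speed; a pose out of reach is approached as far as the arm can. A call with a gripper value outside its range is refused whole. OPENING is the opening, from 0 (shut) to 1 (fully open), set as the call begins (- or left out, the last holds). The fingers move at their own pace and stop on an object; the grip force is fixed at half the most. Time passes only in rows, so rows that repeat a pose let the fingers close. It gives the time, the measured TCP pose, the force, the opening and the grip force at its end, in the units of the state.
- env.read_state(): the state, without advancing time (a new reading comes with each control period).
- env.capture(name): name is "side" or "top"; returns the picture (384x512x3 uint8, red, green, blue); there is no depth.
- env.camera_model(name): a dict with "fx", "fy", "cx", "cy" (pixels), "extrinsics" (4x4, takes a point from camera to world coordinates). Camera axes: x right, y up, looking along -z (the intrinsics and any distortion apply to the point x, -y, -z); pixel columns grow to the right and rows downward; lengths in m; the calibration is good to about 2 mm. A picture is of the moment at which its call begins. camera_model takes no time and is no camera call.
- env.sign_off(): hands the job in; it is judged then, once.
The state is a dict: "time": time; "qpos": joint angles; "qd": joint speeds; "joint_torque": joint torques, N m; "position": TCP position; "ee_rot": TCP orientation; "ft_force": force on the tool from outside, world axes, zero at the start; "wrist_torque": the same for the moment, N m; "opening": opening from 0.0 (shut) to 1.0 (fully open); "grip_force": force on a finger pad.
Only numpy, scipy, OpenCV 4.12 (cv2) and the standard library are available. Lean on these libraries where they do the work, as an engineer would, in place of code of your own. Each camera call takes 0.05 s, during which the arm holds its last target. There are 200 camera calls.

## Working session

There is one attempt and no reset: what is moved stays moved. The work goes in short steps, Python scripts to look and compute and a shell command to move; the robot and the scene stay as the last step left them, time stands still between calls to the robot, and variables do not carry over. Pictures are saved under pics/ and viewed, at most 10 in all, crops included, and the job is handed in when it is done.

```bash
mkdir -p pics; ls; python3 - <<'E'
from plant import env
import cv2
for n in("top","side"):
    cv2.imwrite(f"pics/{n}0.png",cv2.resize(env.capture(n)[:,:,::-1],(768,576),interpolation=cv2.INTER_CUBIC))
    m=env.camera_model(n);print(n,m)
s=env.read_state();print(s)
E
```

```text
pics
top {'fx': 422.4880776123008, 'fy': 422.4880776123008, 'cx': 247.03314848918615, 'cy': 204.58254674497442, 'extrinsics': array([[-1.42291717e-02,  9.89128654e-01, -1.46362686e-01,
         4.05298246e-01],
       [-9.99898468e-01, -1.41878582e-02,  1.32622556e-03,
        -6.85784357e-03],
       [-7.64765324e-04,  1.46366697e-01,  9.89230107e-01,
         1.20205909e+00],
       [ 0.00000000e+00,  0.00000000e+00,  0.00000000e+00,
         1.00000000e+00]])}
side {'fx': 447.0054264243574, 'fy': 447.0054264243574, 'cx': 261.5623609068417, 'cy': 189.1745222164588, 'extrinsics': array([[-0.66219901,  0.55135266, -0.50744725, -0.00361748],
       [-0.74925896, -0.49639197,  0.43841308,  0.51804451],
       [-0.01017252,  0.6705261 ,  0.74181619,  0.96848679],
       [ 0.        ,  0.        ,  0.        ,  1.        ]])}
{'time': 0.1, 'qpos': array([-1.18601594e+00,  2.38709806e-01, -1.41481891e-02,  1.31920023e+00,
        6.78967502e-06,  1.57079297e+00]), 'qd': array([-0.00075092, -0.00135024,  0.00367354,  0.00085421,  0.00143485,
        0.00030183]), 'joint_torque': array([ 1.10390745e-03, -5.39719498e+01,  3.46998668e+01,  1.34432464e-02,
        1.13691524e-05, -1.10694268e-05]), 'position': array([ 0.19693612, -0.48629719,  0.24975613]), 'ee_rot': array([-6.19957302e-04,  9.81549505e-01,  1.91207142e-01, -1.17307696e-04]), 'ft_force': array([-0.17345215, -0.09651106,  0.00575586]), 'wrist_torque': array([-0.03078123, -0.01429537, -0.05552497]), 'grip_force': 0.0, 'opening': 0.9990612131681815}
```

View pics/top0.png

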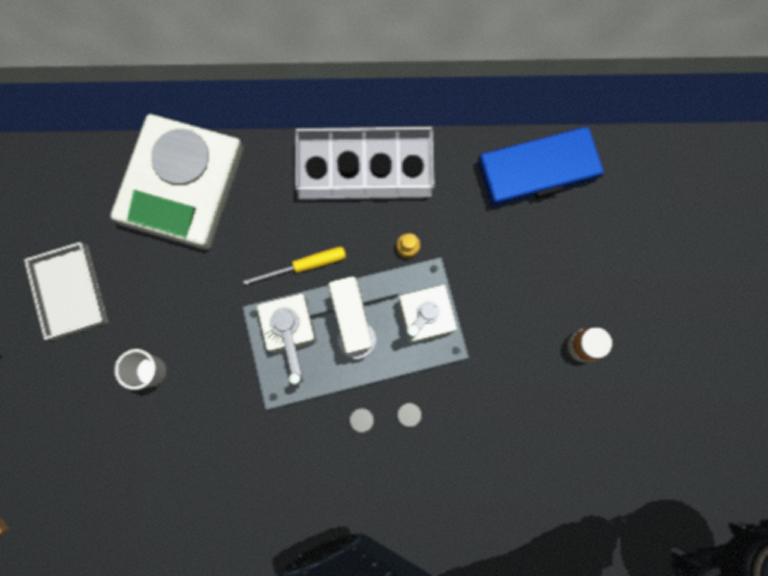

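View pics/side0.png

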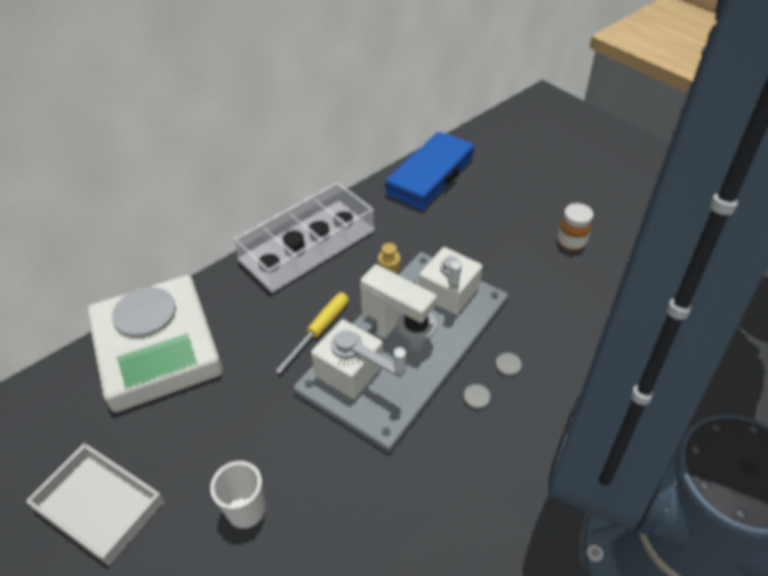

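Top view (1.5x): plate corners about (243,306), (441,259), (468,357), (266,408); the crank knob is near (414,330) and the lever knob near (294,379). The side view shows the lever knob at (399,357).

```bash
cat > h.py <<'E'
import numpy as np,cv2
from plant import env
def ray(n,u,v):
    m=env.camera_model(n);E=m["extrinsics"]
    d=E[:3,:3]@np.array([(u-m["cx"])/m["fx"],-(v-m["cy"])/m["fy"],-1]);return E[:3,3],d
def px(n,u,v,z):
    o,d=ray(n,u,v);return (o+d*(z-o[2])/d[2])[:2]
def proj(n,p):
    m=env.camera_model(n);E=m["extrinsics"];c=E[:3,:3].T@(np.array(p)-E[:3,3])
    return m["cx"]+m["fx"]*c[0]/-c[2], m["cy"]-m["fy"]*c[1]/-c[2]
def crop(n,u,v,w,h,k,name):
    im=env.capture(n)[:,:,::-1]; c=im[int(v-h/2):int(v+h/2),int(u-w/2):int(u+w/2)]
    cv2.imwrite("pics/"+name,cv2.resize(c,None,fx=k,fy=k,interpolation=cv2.INTER_CUBIC))
    print(name,"origin",int(u-w/2),int(v-h/2),"scale",k)
E
python3 - <<'E'
from h import *
C=[px("top",u/1.5,v/1.5,.022) for u,v in((243,306),(441,259),(468,357),(266,408))]
C=np.array(C);print(C, [np.linalg.norm(C[i]-C[(i+1)%4]) for i in range(4)])
c=C.mean(0);y=(C[0]+C[3]-C[1]-C[2]);yaw=np.arctan2(-y[0],y[1]);print(c,yaw)
R=np.array([[np.cos(yaw),-np.sin(yaw)],[np.sin(yaw),np.cos(yaw)]])
print("crank axis",c+R@[-.005,-.135],"lever",c+R@[.04,.115],"knob0",c+R@[-.065,.115])
print("crank knob top",px("top",414/1.5,330/1.5,.149),"lever",px("top",294/1.5,379/1.5,.157),px("side",399/1.5,353/1.5,.157))
crop("top",237,220,170,120,4.6,"tc.png")
crop("side",275,205,150,110,5,"sc.png")
E
```

```text
[[ 0.58500317  0.23169157]
 [ 0.67008077 -0.14383645]
 [ 0.48303677 -0.18837238]
 [ 0.39465977  0.18649958]] [np.float64(0.3850447921532621), np.float64(0.1922730078164912), np.float64(0.3851486508968583), np.float64(0.1956346667176336)]
[0.53319512 0.02149558] 0.2271598903549777
crank axis [ 0.55872709 -0.11116232] lever [0.54626822 0.14254968] knob0 [0.44396568 0.11890249]
crank knob top [ 0.52101104 -0.08029711] lever [0.44219129 0.11893646] [0.4405022  0.12329145]
tc.png origin 152 160 scale 4.6
sc.png origin 200 150 scale 5
```

View pics/tc.png

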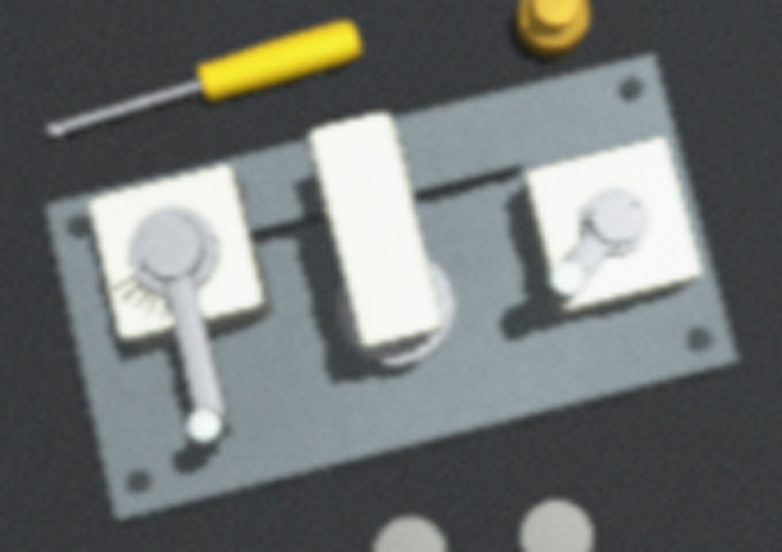

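View pics/sc.png

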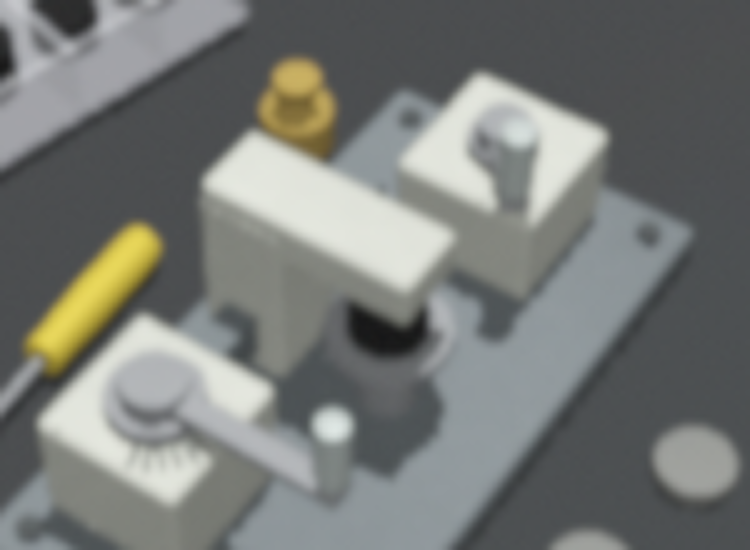

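The top crop shows the crank knob top at (567,278) and the lever knob top at (204,426), with plate corners at (45,205), (656,54), (739,360), (118,520). In the side crop, the crank knob top is at (519,132) and the lever knob top at (333,424).

```bash
python3 - <<'E'
from h import *
t=lambda x,y:((x+.5)/4.6-.5+152,(y+.5)/4.6-.5+160)
s=lambda x,y:((x+.5)/5-.5+200,(y+.5)/5-.5+150)
C=np.array([px("top",*t(*p),.022) for p in((45,205),(656,54),(739,360),(118,520))])
c=C.mean(0);y=(C[0]+C[3]-C[1]-C[2]);yaw=np.arctan2(-y[0],y[1]);print(c,yaw,[np.linalg.norm(C[i]-C[(i+1)%4]) for i in range(4)])
R=np.array([[np.cos(yaw),-np.sin(yaw)],[np.sin(yaw),np.cos(yaw)]])
ax=c+R@[-.005,-.135];print("crank axis",ax,"lever",c+R@[.04,.115],"knob0",c+R@[-.065,.115])
for n,a,b,z in(("crank",(567,278),(519,132),.149),("lever",(204,426),(333,424),.157)):
    o1,d1=ray("top",*t(*a));o2,d2=ray("side",*s(*b))
    k=np.linalg.lstsq(np.c_[d1,-d2],o2-o1,rcond=None)[0]
    print(n,px("top",*t(*a),z),px("side",*s(*b),z),"tri",o1+k[0]*d1,o2+k[1]*d2)
k=px("top",*t(567,278),.149)-ax;print("r",np.linalg.norm(k),"dir world",np.arctan2(k[1],k[0]),"crank ang",(yaw+np.pi)-np.arctan2(k[1],k[0]))
st=env.read_state();print(st["position"],st["ee_rot"])
from scipy.spatial.transform import Rotation as Ro
q=st["ee_rot"];print(Ro.from_quat([q[1],q[2],q[3],q[0]]).as_matrix().round(4))
E
```

```text
[0.53368215 0.02159919] 0.23427690867199055 [np.float64(0.3884046050611163), np.float64(0.1956684482931442), np.float64(0.38654003153294403), np.float64(0.19725820474416042)]
crank axis [ 0.5601576  -0.11087364] lever [0.54589339 0.14274326] knob0 [0.44376173 0.11836859]
crank [ 0.52094206 -0.07746207] [ 0.51971448 -0.07493976] tri [ 0.52130168 -0.07768163  0.14572535] [ 0.52178836 -0.07728966  0.14575251]
lever [0.4432916  0.11904719] [0.44212431 0.12123656] tri [0.44340414 0.11942014 0.15390441] [0.4437951  0.11974918 0.15395826]
r 0.05151884258907989 dir world 2.4359397205714473 crank ang 0.9399298416903363
[ 0.19697452 -0.48638788  0.24991027] [-4.34343291e-04  9.81548806e-01  1.91211251e-01 -1.02406344e-04]
[[ 9.269e-01  3.754e-01 -4.000e-04]
 [ 3.754e-01 -9.269e-01  8.000e-04]
 [-0.000e+00 -9.000e-04 -1.000e+00]]
```

```bash
python3 -m pendant '[0.454,-0.2575,0,-2.2,0.454,-0.2575,0,-2.2,0.454,-0.2575,0,-2.2,0.454,-0.2575,0,-2.2,0.454,-0.2575,0,-2.2,0.454,-0.2575,0,-2.2,0.454,-0.2575,0,-2.2,0.454,-0.2575,0,-2.2,0.454,-0.2575,0,-2.2,0.454,-0.2575,0,-2.2,0.454,-0.2575,0,-2.2,0.454,-0.2575,0,-2.2]' 0.5; python3 -m pendant '[0,0,0,-0.19,0,0,0,-0.37,0,0,0,-0.557,0,0,0,-0.557,0,0,0,-0.557]'; python3 - <<'E'
from h import *
from scipy.spatial.transform import Rotation as Ro
st=env.read_state();q=st["ee_rot"];print(st["position"],st["qpos"],Ro.from_quat([q[1],q[2],q[3],q[0]]).as_matrix().round(4))
u,v=proj("side",(.521,-.077,.15));print(u,v)
crop("side",u,v,140,110,5,"s2.png")
E
```

```text
time: 1.7
position: [0.5211, -0.0773, 0.25]
ee_rot: [-0.0, 0.272, 0.962, -0.0]
ft_force: [-0.2, -0.6, -0.0]
opening: 0.502
grip_force: 0.0
time: 2.33
position: [0.5211, -0.0775, 0.2502]
ee_rot: [-0.0, 0.002, 1.0, 0.0]
ft_force: [-0.9, -0.5, -0.2]
opening: 0.501
grip_force: 0.0
[ 0.52114433 -0.07748327  0.25019092] [-1.47650423e-01  2.41669740e-01 -9.03879518e-03  1.32039720e+00
  9.62053039e-05 -1.43627443e-01] [[-1.e+00  4.e-03 -3.e-04]
 [ 4.e-03  1.e+00  1.e-04]
 [ 3.e-04  1.e-04 -1.e+00]]
303.63884090355305 175.06284039225037
s2.png origin 233 120 scale 5
```

View pics/s2.png

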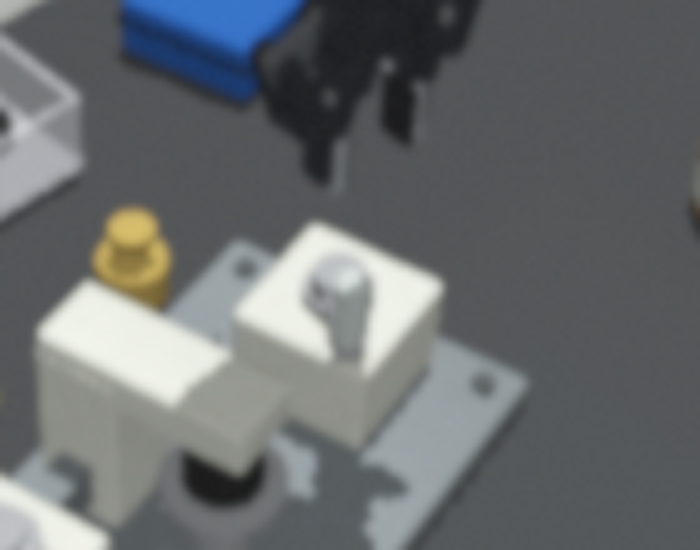

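The fingers' midpoint (about (368,160)) is above the knob top at (350,272), which fits going straight down. I'll descend and grip.

```bash
python3 -m pendant '[0,0,0.04,0,0,0,0.08,0,0,0,0.105,0,0,0,0.117,0,0,0,0.117,0]' ; python3 -m pendant '[0,0,0,0,0,0,0,0,0,0,0,0,0,0,0,0,0,0,0,0,0,0,0,0]' 0.0; python3 -c "
from h import *
s=env.read_state();print(s['position'],s['ft_force'],s['opening'],s['grip_force'])"
```

```text
time: 3.0
position: [0.521, -0.0774, 0.1331]
ee_rot: [-0.0, 0.0, 1.0, 0.0]
ft_force: [0.1, 0.9, 0.8]
opening: 0.5
grip_force: 0.0
time: 3.75
position: [0.522, -0.0776, 0.1345]
ee_rot: [0.001, -0.0, 1.0, -0.0]
ft_force: [-0.6, -0.3, 6.8]
opening: 0.221
grip_force: 58.6
[ 0.52201057 -0.07764668  0.13453406] [-0.55975    -0.29459129  6.81871866] 0.22063933406975444 58.55115473270416
```

```bash
python3 - <<'E'
import numpy as np
a0=np.radians(139.2);r=.050
p=lambda k:r*np.array([np.cos(a0-k*np.pi/12),np.sin(a0-k*np.pi/12)])
for s in(0,6,12,18):
    print([[round(float(x),4) for x in (p(k)-p(s))*[-1,1]] for k in range(s+1,s+7)])
E
```

```text
[[-0.0097, 0.0087], [-0.0214, 0.0145], [-0.0342, 0.0172], [-0.0472, 0.0164], [-0.0596, 0.0123], [-0.0705, 0.0052]]
[[-0.0087, -0.0097], [-0.0145, -0.0214], [-0.0172, -0.0342], [-0.0164, -0.0472], [-0.0123, -0.0596], [-0.0052, -0.0705]]
[[0.0097, -0.0087], [0.0214, -0.0145], [0.0342, -0.0172], [0.0472, -0.0164], [0.0596, -0.0123], [0.0705, -0.0052]]
[[0.0087, 0.0097], [0.0145, 0.0214], [0.0172, 0.0342], [0.0164, 0.0472], [0.0123, 0.0596], [0.0052, 0.0705]]
```

```bash
python3 -m pendant '[-0.0097,0.0087,0,0,-0.0214,0.0145,0,0,-0.0342,0.0172,0,0,-0.0472,0.0164,0,0,-0.0596,0.0123,0,0,-0.0705,0.0052,0,0,-0.0705,0.0052,0,0]'
```

```text
time: 4.62
position: [0.5933, -0.0728, 0.1346]
ee_rot: [0.001, 0.0, 1.0, -0.0]
ft_force: [1.9, -0.5, 6.1]
opening: 0.217
grip_force: 58.9
```

```bash
python3 -m pendant '[-0.0087,-0.0097,0,0,-0.0145,-0.0214,0,0,-0.0172,-0.0342,0,0,-0.0164,-0.0472,0,0,-0.0123,-0.0596,0,0,-0.0052,-0.0705,0,0,-0.0052,-0.0705,0,0]'; python3 -m pendant '[0.0097,-0.0087,0,0,0.0214,-0.0145,0,0,0.0342,-0.0172,0,0,0.0472,-0.0164,0,0,0.0596,-0.0123,0,0,0.0705,-0.0052,0,0,0.0705,-0.0052,0,0]'
```

```text
time: 5.5
position: [0.5972, -0.1437, 0.1346]
ee_rot: [0.001, 0.0, 1.0, -0.0]
ft_force: [-0.9, -0.8, 5.7]
opening: 0.215
grip_force: 58.8
time: 6.38
position: [0.5266, -0.1475, 0.1345]
ee_rot: [0.001, -0.0, 1.0, 0.0]
ft_force: [0.6, 2.0, 7.4]
opening: 0.216
grip_force: 59.0
```

```bash
python3 -m pendant '[0.0087,0.0097,0,0,0.0145,0.0214,0,0,0.0172,0.0342,0,0,0.0164,0.0472,0,0,0.0123,0.0596,0,0,0.0052,0.0705,0,0,0.0052,0.0705,0,0,0.0052,0.0705,0,0,0.0052,0.0705,0,0]'; python3 - <<'E'
from h import *
crop("top",237,220,170,120,4.6,"t3.png")
E
```

```text
time: 7.5
position: [0.5221, -0.0775, 0.1345]
ee_rot: [0.001, -0.0, 1.0, -0.0]
ft_force: [0.7, 1.2, 7.4]
opening: 0.219
grip_force: 59.4
t3.png origin 152 160 scale 4.6
```

View pics/t3.png

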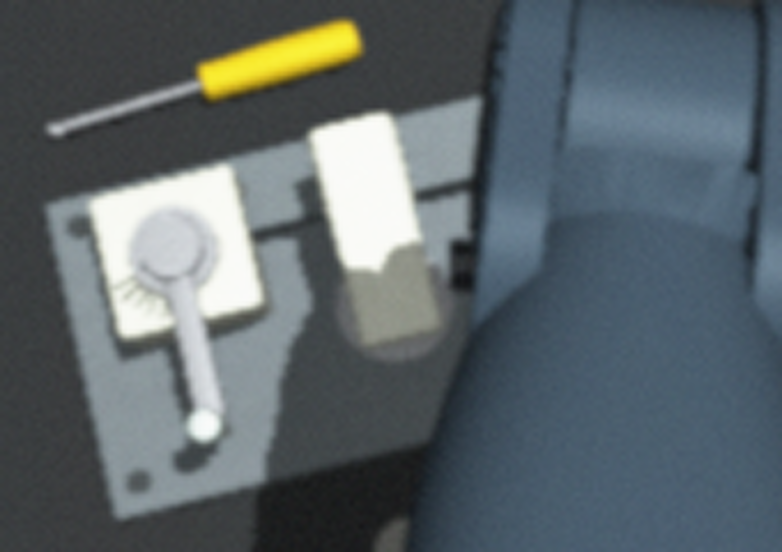

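The arm hides the crank here, and the lever is still at rest with its knob at (204,426). I'll release, lift and move over the lever.

```bash
python3 -m pendant '[0,0,0,0,0,0,0,0,0,0,0,0,0,0,-0.05,0,0,0,-0.1,0,0,0,-0.117,0,0,0,-0.117,0]' 0.5; python3 -m pendant '[0.0776,0.1965,0,0,0.0776,0.1965,0,0,0.0776,0.1965,0,0,0.0776,0.1965,0,0,0.0776,0.1965,0,0]';  python3 - <<'E'
from h import *
from scipy.spatial.transform import Rotation as Ro
st=env.read_state();q=st["ee_rot"];print(st["position"],Ro.from_quat([q[1],q[2],q[3],q[0]]).as_matrix().round(3))
crop("side",275,205,150,110,5,"s4.png")
crop("top",237,220,170,120,4.6,"t4.png")
E
```

```text
time: 8.43
position: [0.5218, -0.0776, 0.2513]
ee_rot: [0.001, -0.0, 1.0, -0.0]
ft_force: [-0.2, 0.1, -0.4]
opening: 0.499
grip_force: 0.0
time: 9.05
position: [0.4424, 0.1202, 0.2491]
ee_rot: [-0.001, -0.002, 1.0, -0.0]
ft_force: [-0.1, -0.8, 0.3]
opening: 0.502
grip_force: 0.0
[0.44235709 0.12018774 0.24905845] [[-1.    -0.003 -0.002]
 [-0.003  1.    -0.   ]
 [ 0.002 -0.    -1.   ]]
s4.png origin 200 150 scale 5
t4.png origin 152 160 scale 4.6
```

View pics/s4.png

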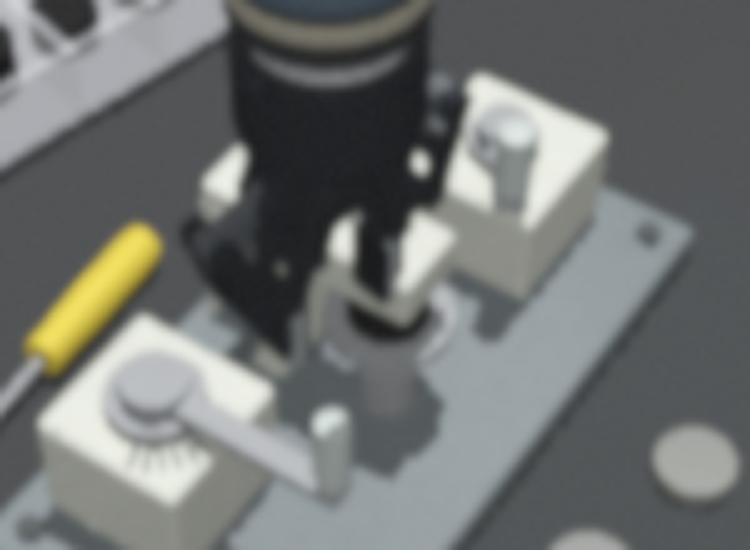

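View pics/t4.png

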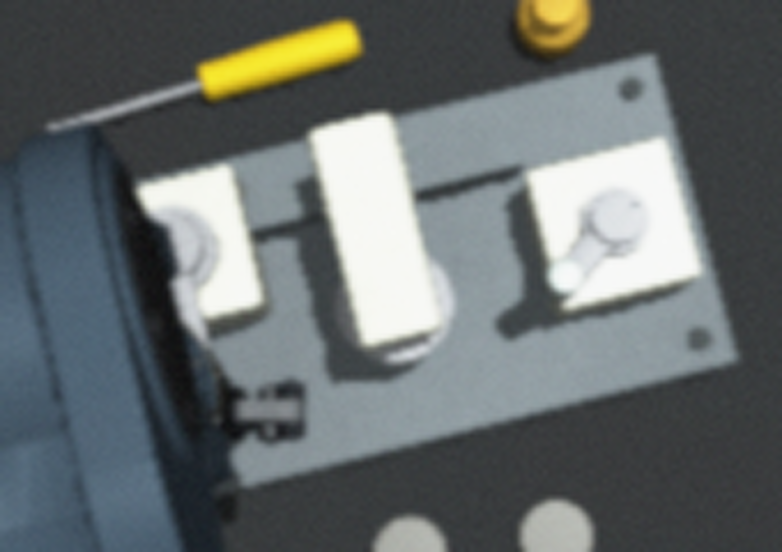

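The crank knob is back at (566,276), against (567,278) at the start, and the stage has risen. Next I'll descend onto the lever knob and grip it.

```bash
python3 -m pendant '[0,0,0.04,0,0,0,0.08,0,0,0,0.1,0,0,0,0.11,0,0,0,0.11,0]' ; python3 -m pendant '[0,0,0,0,0,0,0,0,0,0,0,0,0,0,0,0,0,0,0,0,0,0,0,0]' 0.0; python3 - <<'E'
from h import *
s=env.read_state();print(s['position'],s['ft_force'],s['opening'],s['grip_force'])
yaw=.234;r=.105
# world dir of knob at lever angle q: yaw+pi-q
p=lambda d:r*np.array([np.cos(yaw+np.pi-np.radians(d)),np.sin(yaw+np.pi-np.radians(d))])
print([[d]+[round(float(x),4) for x in (p(d)-p(0))*[-1,1]] for d in range(4,49,4)])
E
```

```text
time: 9.78
position: [0.4436, 0.1183, 0.1399]
ee_rot: [-0.001, 0.0, 1.0, -0.0]
ft_force: [-0.2, -0.3, 0.1]
opening: 0.499
grip_force: 0.0
time: 10.52
position: [0.4442, 0.1191, 0.1411]
ee_rot: [0.001, -0.0, 1.0, 0.0]
ft_force: [-0.2, -1.2, 5.6]
opening: 0.195
grip_force: 58.5
[0.44416422 0.11909628 0.14109777] [-0.20694738 -1.24625719  5.64934223] 0.19491619247364217 58.511173725128174
[[4, 0.0014, 0.0072], [8, 0.0024, 0.0145], [12, 0.0028, 0.0218], [16, 0.0028, 0.0291], [20, 0.0022, 0.0364], [24, 0.0011, 0.0436], [28, -0.0005, 0.0508], [32, -0.0026, 0.0578], [36, -0.0052, 0.0647], [40, -0.0082, 0.0713], [44, -0.0118, 0.0778], [48, -0.0157, 0.084]]
```

```bash
python3 -m pendant '[0.0014,0.0072,0,0,0.0024,0.0145,0,0,0.0028,0.0218,0,0,0.0028,0.0291,0,0,0.0022,0.0364,0,0,0.0011,0.0436,0,0,-0.0005,0.0508,0,0,-0.0026,0.0578,0,0,-0.0052,0.0647,0,0,-0.0052,0.0647,0,0]'
```

```text
time: 11.78
position: [0.4493, 0.1838, 0.141]
ee_rot: [0.001, -0.0, 1.0, -0.0]
ft_force: [-1.0, -3.0, 8.3]
opening: 0.197
grip_force: 58.7
```

```bash
python3 -m pendant '[-0.0015,0.0034,0,0,-0.003,0.0066,0,0,-0.0048,0.0099,0,0,-0.0066,0.0131,0,0,-0.0085,0.0163,0,0,-0.0105,0.0193,0,0,-0.0105,0.0193,0,0,-0.0105,0.0193,0,0,-0.0105,0.0193,0,0,-0.0105,0.0193,0,0]'
python3 - <<'E'
from h import *
s=env.read_state();print(s['position'],s['ft_force'])
a=np.array([.5459,.1427])
for ax in (a,np.array([.44416,.1191])+.105*np.array([np.cos(.234),np.sin(.234)])):
    k=s['position'][:2]-ax;print(ax,np.linalg.norm(k),np.degrees(.234+np.pi-np.arctan2(k[1],k[0])))
crop("side",265,225,150,110,5,"s5.png")
E
```

```text
time: 13.02
position: [0.4595, 0.2027, 0.1411]
ee_rot: [0.001, -0.0, 1.0, -0.0]
ft_force: [-0.4, -4.1, 7.6]
opening: 0.193
grip_force: 58.7
[0.45952013 0.20268873 0.14105354] [-0.41668298 -4.06523825  7.55831456]
[0.5459 0.1427] 0.10516715406867191 48.186256695351446
[0.5462984  0.14344639] 0.10507199680442517 47.728033028414735
s5.png origin 190 170 scale 5
```

View pics/s5.png

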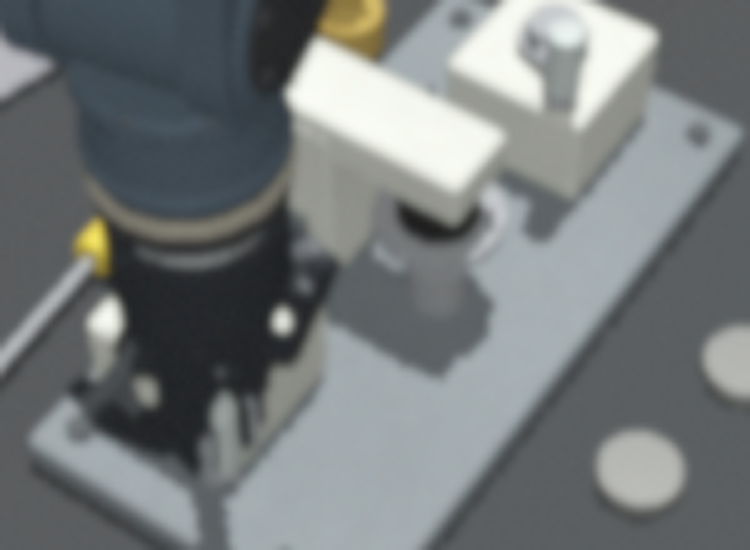

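The lever knob is held between the fingers around (220,440), at 48° or the fourth notch, with the force steady. The crank and pucks are where they should be, so I'll hand in.

```bash
python3 -c "
from plant import env
print(env.sign_off())"
```

```text
the job is handed in; nothing more can be done
None
```

I turned the crank one full turn clockwise with its knob back where it began, and the load lever is held by its knob in the fourth notch (measured at about 48°); the job is handed in, but no verdict came back.

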